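# Thirty-degree tilt test of a carton in a packaging test lab

## Task

Run the tilt test on the cardboard carton: take the red bar of the tray it stands in, raise the tray to about 30 degrees (the long green mark; never past 45), and keep it there for two seconds. Then lower the tray gently until it lies fully level again, without letting it drop, and let go; the carton must stay standing in its tray, and the tray with the blue bar must stay level.

Things in the scene. Friction and masses are not known exactly. Their poses are not given: they have to be found in the camera images.
- red_tray (a joint): Tilt in rad of the aluminium tray with the red bar: 0 = level on its stop, grows as the bar end rises (30 degrees = 0.524, limit 1.2). Tray 180 mm long, 150 wide, rims 34 mm high, 0.5 kg, hinged at its far edge to a fixed white stand; turns freely, falls back if let go. A white plate on its left has marks at 0, 10, 20, 40 degrees and a long green one at 30; the red side line is the pointer.
- red_bar (a point): Middle of the round red lifting bar (12 mm diameter, 100 mm free length), 70 mm out from the tray's near end, open beneath; axis 60 mm above the table when level. Turns with the tray: y along the bar, x from the bar to the hinge axis, 250 mm away, parallel to the bar and level with it at 0. The bar can turn between the fingers, so the gripper may stay pointing down along the arc.
- carton: Brown cardboard carton with a white paper strip over its top, 80 x 60 x 70 mm (x, y, z), loose, 0.14 to 0.28 kg, standing on the floor of the red tray, 51 mm above the table. Origin at the centre of its underside, z up.
- blue_tray (a joint): Tilt angle in rad of the twin tray with the blue bar, on its own stand, carrying a grey tub: 0 = level. A bystander; the two stands change places.
Mind the look-alikes: they are no part of the job. What is shaped like the carton but orange or turquoise is not meant.

How it is judged:
By the outcome, as a careful person would: the job done as asked, in the order asked, and still so for the second after the job is handed in, with the robot touching nothing.
It also fails if it takes over 42 s, if anything falls off the work surface, if the arm or the gripper's body presses on something with over 40 N, if the wrist force passes 120 N, or if a joint passes its speed limit or range.

## Robot

A 6-joint arm with a two-finger parallel gripper is mounted at the origin on the work surface. World frame = base frame: x ahead of the robot, y to its left, z up, the work surface at z = 0. Lengths are in m, angles in rad, forces in N, time in s.
With the tool pointing down it reaches from about 0.35 to 0.975 m from the base axis. Payload 4.9 kg.
Tool frame: the origin (TCP) lies at the very end of the fingers, on their centre line; the grasp point (between the pads) lies 19 mm behind it; z points along the fingers, y is the line along which they close (so a half turn about z gives the same grasp; the last joint's range is limited). The gripper opens to 85 mm and grips with 20 to 120 N. Pads are 22 mm wide; open, the fingers measure 114 mm over their backs; the gripper's body (76 mm by 85 mm) begins 54 mm behind the grasp point. The pads swing forward as they close: fully open they stand 13 mm farther back than shut.
Start: joints at [1.007, 0.053, 1.613, -0, 1.476, -0.119], TCP at [0.269, 0.564, 0.231] pointing down, gripper open.
Joint ranges: [-3.01, 3.01], [-1.01, 2.22], [0.06, 2.58], [-1.02, 4.17], [0.09, 2.62], [-3.14, 3.14]. Speed limits (rad/s): [2.57, 2.57, 3.14, 3.14, 3.14, 3.14].

## Interface

Orientations are given as a rotation vector (axis times angle).
In Python, from station import * gives the robot as it stands.
- The arm moves only by the shell command python3 -m crank 'ROWS' [OPENING] [FORCE]. ROWS is JSON, a list of rows, each an object with "offset": the shift along the tool's x, y, z in m, a list of three; "twist": the turn, a rotation vector about the tool's x, y, z in degrees, a list of three. In form: [{"offset": [x, y, z], "twist": [rx, ry, rz]}, ...]. A call has 1 to 20 rows; each row is the pose to reach, as a shift and turn from the pose commanded when the call began, along the tool's axes at that moment; what a row does not reach only later rows make up. A row lasts 1/8 s, in which the tool goes at most 62.5 mm and 10.7 degrees, less where a joint would pass 70% of its speed; a pose out of reach is approached as far as the arm can. A call with a gripper value outside its range is refused whole. OPENING is the opening, from 0 (shut) to 1 (fully open), set as the call begins (- or left out, the last holds). The fingers move at their own pace and stop on an object; FORCE is the grip in N (left out, the last holds). Time passes only in rows, so rows that repeat a pose let the fingers close. It gives the time, the measured TCP pose, the force, the opening and the grip force at its end, in the units of the state.
- get_obs(): the state, without advancing time (a new reading comes with each control period).
- get_image(name): name is "scene" or "side" or "wrist"; returns the picture (400x640x3 uint8, red, green, blue); there is no depth.
- get_calibration(name): a dict with "intrinsics" (3x3 intrinsics, pixels), "world_from_camera" (4x4, takes a point from camera to world coordinates); the wrist camera has in their place "tool_from_camera" (4x4, takes a point from camera to tool coordinates, whose origin is the TCP and whose axes are the flange's). Camera axes: x right, y up, looking along -z (the intrinsics and any distortion apply to the point x, -y, -z); pixel columns grow to the right and rows downward; lengths in m; the calibration is good to about 2 mm. A picture is of the moment at which its call begins: read the wrist's pose just before it. get_calibration takes no time and is no camera call.
- finish_job(): hands the job in; it is judged then, once.
Trained networks look in the newest picture that a camera, given by its name, has taken for a name from the list of things; names that differ only in an ending like _2 or _b are one class to them, and where a whole thing is asked for, a point or a joint stands for the part that bears it (a point fixed in the world has none). Each returns a list of dicts, best first, with "confidence" (0 to 1); they miss things now and then, are a little off and sometimes report something else, mostly with a low value. They report only what shows in the picture. A call takes as long as a camera call. They do not tell look-alikes from the thing itself.
- cut_out(query, camera): "region" (400x640 bool, what is visible of it) and "rect" ([centre column, centre row, width, height] in pixels, round what is visible of it).
The state is a dict: "t": time; "q": joint angles; "dq": joint speeds; "effort": joint torques, N m; "tool_pos": TCP position; "tool_rot": TCP orientation; "contact_force": force on the tool from outside, world axes, zero at the start; "wrist_torque": the same for the moment, N m; "opening": finger opening in m; "grip_force": force on a finger pad.
Only numpy, scipy, OpenCV 4.12 (cv2) and the standard library are available. Lean on these libraries where they do the work, as an engineer would, in place of code of your own. Each camera call takes 0.05 s, during which the arm holds its last target. There are 200 camera calls.

## Working session

There is one attempt and no reset: what is moved stays moved. The work goes in short steps, Python scripts to look and compute and a shell command to move; the robot and the scene stay as the last step left them, time stands still between calls to the robot, and variables do not carry over. Pictures are saved under pics/ and viewed, at most 10 in all, crops included, and the job is handed in when it is done.

```bash
mkdir -p pics; ls
python3 - <<'E'
from station import *
import cv2,numpy as np
o=get_obs();print({k:np.round(v,3).tolist() for k,v in o.items()})
a=get_image("scene");b=get_image("side")
cv2.imwrite("pics/a.png",a[:,:,::-1]);cv2.imwrite("pics/b.png",b[:,:,::-1])
for c in("scene","side"):
  k=get_calibration(c);print(c,k)
  for q in("red_bar","red_tray","blue_tray","carton"):
    for r in cut_out(q,c)[:3]:print(c,q,r["confidence"],np.round(r["rect"]))
print(get_calibration("wrist"),get_obs()["t"])
E
```

```text
pics
{'t': 0.0, 'q': [1.007, 0.053, 1.614, -0.0, 1.476, -0.119], 'dq': [-0.002, 0.001, 0.001, -0.0, 0.0, -0.0], 'effort': [0.0, -39.368, -37.018, -0.0, 0.007, 0.0], 'tool_pos': [0.269, 0.564, 0.23], 'tool_rot': [-0.693, -3.064, 0.003], 'contact_force': [-0.705, -0.194, -0.477], 'wrist_torque': [0.023, 0.018, 0.029], 'grip_force': 0.0, 'opening': 0.085}
scene {'intrinsics': array([[487.33768036,   0.        , 314.61028479],
       [  0.        , 487.33768036, 202.50988327],
       [  0.        ,   0.        ,   1.        ]]), 'world_from_camera': array([[-0.04416586, -0.64607595,  0.76199426,  1.43842943],
       [ 0.99884728, -0.04291188,  0.02151016, -0.09889782],
       [ 0.01880142,  0.7620659 ,  0.64722644,  0.76683181],
       [ 0.        ,  0.        ,  0.        ,  1.        ]])}
scene red_bar 0.94 [261. 197.  80.  79.]
scene red_tray 0.86 [262. 195.  80.  78.]
scene blue_tray 0.69 [489. 221. 103.  88.]
scene carton 0.95 [346. 252.  45.  55.]
scene carton 0.91 [257. 192.  33.  48.]
scene carton 0.76 [247. 275.  42.  59.]
side {'intrinsics': array([[406.21206051,   0.        , 
[... 503 characters left out ...]
 83.]
side blue_tray 0.49 [361. 176.  87.  59.]
side carton 0.95 [418. 150.  28.  34.]
side carton 0.74 [348. 163.  32.  34.]
side carton 0.74 [329. 222.  28.  40.]
{'intrinsics': array([[337.96141808,   0.        , 322.8358825 ],
       [  0.        , 337.96141808, 201.93007263],
       [  0.        ,   0.        ,   1.        ]]), 'tool_from_camera': array([[-2.36039181e-04,  9.48263476e-01,  3.17484370e-01,
         8.24367540e-02],
       [ 9.99999932e-01,  1.33791702e-04,  3.43857495e-04,
         1.49978994e-03],
       [ 2.83590729e-04,  3.17484430e-01, -9.48263443e-01,
        -1.42455276e-01],
       [ 0.00000000e+00,  0.00000000e+00,  0.00000000e+00,
         1.00000000e+00]])} 0.5
```

View pics/a.png

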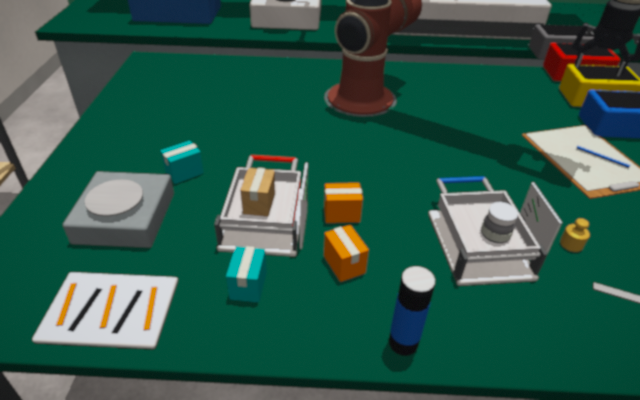

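View pics/b.png

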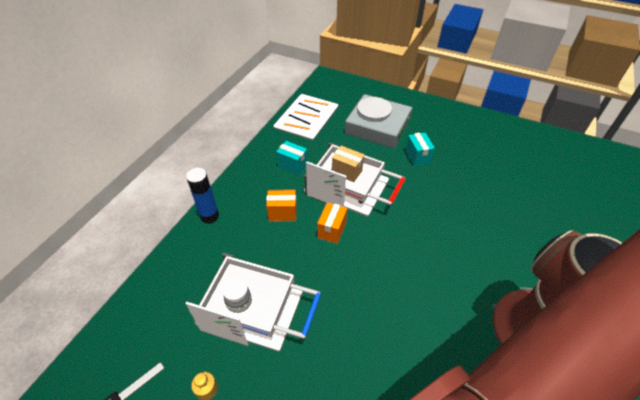

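The red tray with the brown carton is at scene (262,200), with its bar at about (273,158). In the side view the bar is at (397,190). The blue tray is at scene (490,230). Next I'll triangulate the bar by its colour.

```bash
cat > h.py <<'E'
from station import *
import cv2,numpy as np
def redseg(img,box):
    x0,y0,x1,y1=box;h=cv2.cvtColor(img[y0:y1,x0:x1],cv2.COLOR_RGB2HSV)
    m=((h[...,0]<8)|(h[...,0]>172))&(h[...,1]>150)&(h[...,2]>90)
    n,l,s,c=cv2.connectedComponentsWithStats(m.astype(np.uint8))
    k=1+np.argmax(s[1:,4]);v,u=np.nonzero(l==k);p=np.c_[u+x0,v+y0].astype(float)
    c=p.mean(0);d=np.linalg.svd(p-c,full_matrices=False)[2][0];t=(p-c)@d
    return c,c+d*t.min(),c+d*t.max(),len(p)
def ray(uv,K,T):
    d=np.array([(uv[0]-K[0,2])/K[0,0],-(uv[1]-K[1,2])/K[1,1],-1]);return T[:3,3],T[:3,:3]@d
def onz(uv,K,T,z):
    o,d=ray(uv,K,T);return o+d*(z-o[2])/d[2]
E
python3 - <<'E'
from h import *
im={c:cv2.imread(f"pics/{f}.png")[:,:,::-1].copy() for c,f in(("scene","a"),("side","b"))}
for c,box in(("scene",(235,145,312,175)),("side",(380,165,415,215))):
    k=get_calibration(c);K,T=k["intrinsics"],k["world_from_camera"]
    s=redseg(im[c],box);print(c,s)
    for p in s[:3]:print(onz(p,K,T,.06).round(4))
E
```

```text
scene (array([272.66666667, 158.03431373]), array([251.89191167, 156.75434126]), array([292.92099984, 159.28222201]), 204)
[ 0.4414 -0.2348  0.06  ]
[ 0.4395 -0.2873  0.06  ]
[ 0.4432 -0.1839  0.06  ]
side (array([396.5511811 , 189.20472441]), array([403.12085959, 177.06540802]), array([390.16418879, 201.00647705]), 127)
[ 0.4454 -0.2364  0.06  ]
[ 0.4435 -0.2928  0.06  ]
[ 0.4472 -0.1844  0.06  ]
```

```bash
python3 -m crank '[{"offset":[-0.03,-0.039,0.004],"twist":[0,0,4]},{"offset":[-0.06,-0.077,0.008],"twist":[0,0,8]},{"offset":[-0.09,-0.116,0.012],"twist":[0,0,12]},{"offset":[-0.12,-0.155,0.016],"twist":[0,0,16]},{"offset":[-0.15,-0.193,0.02],"twist":[0,0,20]},{"offset":[-0.18,-0.232,0.024],"twist":[0,0,24]},{"offset":[-0.21,-0.271,0.028],"twist":[0,0,28]},{"offset":[-0.24,-0.31,0.03],"twist":[0,0,32]},{"offset":[-0.27,-0.348,0.032],"twist":[0,0,36]},{"offset":[-0.3,-0.387,0.036],"twist":[0,0,40]},{"offset":[-0.33,-0.426,0.04],"twist":[0,0,44]},{"offset":[-0.36,-0.464,0.045],"twist":[0,0,48]},{"offset":[-0.4,-0.516,0.05],"twist":[0,0,53]},{"offset":[-0.44,-0.567,0.055],"twist":[0,0,58]},{"offset":[-0.47,-0.606,0.06],"twist":[0,0,62]},{"offset":[-0.49,-0.632,0.06],"twist":[0,0,65]},{"offset":[-0.501,-0.646,0.06],"twist":[0,0,66.5]},{"offset":[-0.501,-0.646,0.06],"twist":[0,0,66.5]},{"offset":[-0.501,-0.646,0.06],"twist":[0,0,66.5]}]' 0.6 40
python3 - <<'E'
from h import *
from scipy.spatial.transform import Rotation as R
o=get_obs();im=get_image("wrist");cv2.imwrite("pics/w.png",im[:,:,::-1])
k=get_calibration("wrist");T=np.eye(4);T[:3,:3]=R.from_rotvec(o["tool_rot"]).as_matrix();T[:3,3]=o["tool_pos"]
print(T.round(4));T2=T@k["tool_from_camera"]
s=redseg(im,(0,0,640,400));print(s)
for p in s[:3]:
    w=onz(p,k["intrinsics"],T2,.06);print(w.round(4),(T[:3,:3].T@(w-T[:3,3])).round(4))
E
```

```text
t: 2.88
tool_pos: [0.4432, -0.2334, 0.1713]
tool_rot: [-2.258, -2.184, -0.0]
contact_force: [-0.2, 0.2, 0.3]
opening: 0.0513
grip_force: 0.0
[[ 3.310e-02  9.995e-01 -1.000e-04  4.432e-01]
 [ 9.995e-01 -3.310e-02  5.000e-04 -2.334e-01]
 [ 5.000e-04 -1.000e-04 -1.000e+00  1.713e-01]
 [ 0.000e+00  0.000e+00  0.000e+00  1.000e+00]]
(array([326.8375582 , 194.27728919]), array([327.00783909, 128.01543905]), array([326.66092917, 263.00940792]), 1933)
[ 0.4463 -0.2288  0.06  ] [0.0046 0.003  0.1113]
[ 0.4479 -0.1777  0.06  ] [0.0558 0.0029 0.1114]
[ 0.4444 -0.2894  0.06  ] [-0.056   0.0031  0.1113]
```

View pics/w.png

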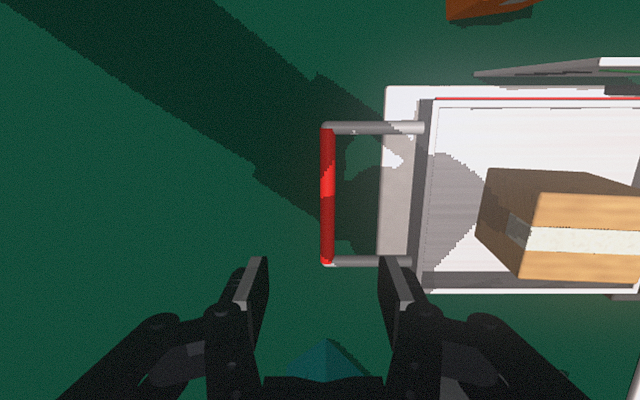

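The bar is at (327,195), parallel to the pads and about 3 mm off along tool y. I'll go down and close.

```bash
python3 -m crank '[{"offset":[0,0.003,0.03],"twist":[0,0,0]},{"offset":[0,0.003,0.06],"twist":[0,0,0]},{"offset":[0,0.003,0.085],"twist":[0,0,0]},{"offset":[0,0.003,0.105],"twist":[0,0,0]},{"offset":[0,0.003,0.12],"twist":[0,0,0]},{"offset":[0,0.003,0.13],"twist":[0,0,0]},{"offset":[0,0.003,0.13],"twist":[0,0,0]},{"offset":[0,0.003,0.13],"twist":[0,0,0]}]' 0.45 && python3 -m crank '[{"offset":[0,0,0],"twist":[0,0,0]},{"offset":[0,0,0],"twist":[0,0,0]},{"offset":[0,0,0],"twist":[0,0,0]},{"offset":[0,0,0],"twist":[0,0,0]},{"offset":[0,0,0],"twist":[0,0,0]},{"offset":[0,0,0],"twist":[0,0,0]}]' 0 40
```

```text
t: 3.92
tool_pos: [0.4468, -0.235, 0.0421]
tool_rot: [2.258, 2.182, 0.0]
contact_force: [0.2, -0.1, 0.1]
opening: 0.0383
grip_force: 0.0
t: 4.68
tool_pos: [0.4465, -0.235, 0.0421]
tool_rot: [2.259, 2.182, -0.0]
contact_force: [-2.9, 0.3, 5.9]
opening: 0.0105
grip_force: 39.2
```

```bash
python3 -m crank '[{"offset":[0,0,-0.0022],"twist":[0,0,0]},{"offset":[0,0.0001,-0.0065],"twist":[0,0,0]},{"offset":[0,0.0004,-0.0131],"twist":[0,0,0]},{"offset":[0,0.001,-0.0218],"twist":[0,0,0]},{"offset":[0,0.0019,-0.0305],"twist":[0,0,0]},{"offset":[0,0.0031,-0.0391],"twist":[0,0,0]},{"offset":[0,0.0046,-0.0477],"twist":[0,0,0]},{"offset":[0,0.0064,-0.0562],"twist":[0,0,0]},{"offset":[0,0.0085,-0.0647],"twist":[0,0,0]},{"offset":[0,0.0109,-0.0731],"twist":[0,0,0]},{"offset":[0,0.0136,-0.0814],"twist":[0,0,0]},{"offset":[0,0.0166,-0.0896],"twist":[0,0,0]},{"offset":[0,0.0199,-0.0977],"twist":[0,0,0]},{"offset":[0,0.0234,-0.1057],"twist":[0,0,0]},{"offset":[0,0.0273,-0.1135],"twist":[0,0,0]},{"offset":[0,0.0303,-0.1193],"twist":[0,0,0]},{"offset":[0,0.0324,-0.1231],"twist":[0,0,0]},{"offset":[0,0.0335,-0.125],"twist":[0,0,0]},{"offset":[0,0.0335,-0.125],"twist":[0,0,0]}]'
python3 - <<'E'
from h import *
im=get_image("side");cv2.imwrite("pics/c.png",cv2.resize(im[100:260,260:460,::-1],None,fx=4,fy=3.75,interpolation=2))
o=get_obs();print(o["tool_pos"],o["opening"],o["t"])
E
```

```text
t: 7.05
tool_pos: [0.4778, -0.2359, 0.1663]
tool_rot: [-2.257, -2.18, 0.006]
contact_force: [-5.9, -4.5, 0.0]
opening: 0.0102
grip_force: 39.0
[ 0.47779645 -0.23590213  0.16626288] 0.010324273936310385 7.1
```

View pics/c.png

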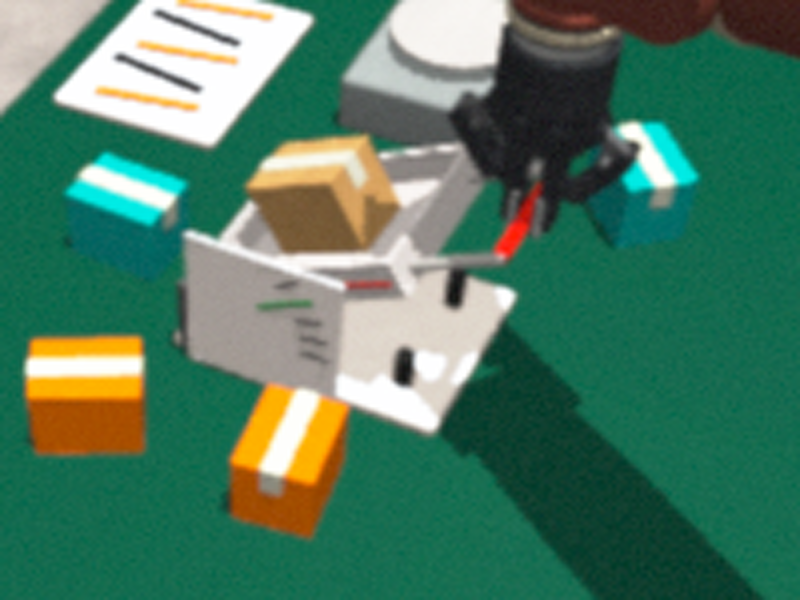

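The tray is raised to about 30°: the red line points just past the green mark, and the carton is upright at crop (325,195). I'll hold it there, then lower.

```bash
python3 -m crank '[{"offset":[0,0,0],"twist":[0,0,0]},{"offset":[0,0,0],"twist":[0,0,0]},{"offset":[0,0,0],"twist":[0,0,0]},{"offset":[0,0,0],"twist":[0,0,0]},{"offset":[0,0,0],"twist":[0,0,0]},{"offset":[0,0,0],"twist":[0,0,0]},{"offset":[0,0,0],"twist":[0,0,0]},{"offset":[0,0,0],"twist":[0,0,0]},{"offset":[0,0,0],"twist":[0,0,0]},{"offset":[0,0,0],"twist":[0,0,0]},{"offset":[0,0,0],"twist":[0,0,0]},{"offset":[0,0,0],"twist":[0,0,0]},{"offset":[0,0,0],"twist":[0,0,0]},{"offset":[0,0,0],"twist":[0,0,0]},{"offset":[0,0,0],"twist":[0,0,0]},{"offset":[0,0,0],"twist":[0,0,0]},{"offset":[0,0,0],"twist":[0,0,0]},{"offset":[0,0,0],"twist":[0,0,0]},{"offset":[0,0,0],"twist":[0,0,0]},{"offset":[0,0,0],"twist":[0,0,0]}]'
python3 -m crank '[{"offset":[0,-0.0011,0.0019],"twist":[0,0,0]},{"offset":[0,-0.0032,0.0057],"twist":[0,0,0]},{"offset":[0,-0.0062,0.0115],"twist":[0,0,0]},{"offset":[0,-0.0101,0.0193],"twist":[0,0,0]},{"offset":[0,-0.0136,0.0273],"twist":[0,0,0]},{"offset":[0,-0.0169,0.0354],"twist":[0,0,0]},{"offset":[0,-0.0199,0.0436],"twist":[0,0,0]},{"offset":[0,-0.0226,0.0519],"twist":[0,0,0]},{"offset":[0,-0.025,0.0603],"twist":[0,0,0]},{"offset":[0,-0.0271,0.0688],"twist":[0,0,0]},{"offset":[0,-0.0289,0.0773],"twist":[0,0,0]},{"offset":[0,-0.0304,0.0859],"twist":[0,0,0]},{"offset":[0,-0.0316,0.0945],"twist":[0,0,0]},{"offset":[0,-0.0325,0.1032],"twist":[0,0,0]},{"offset":[0,-0.033,0.11],"twist":[0,0,0]},{"offset":[0,-0.0333,0.116],"twist":[0,0,0]},{"offset":[0,-0.0334,0.12],"twist":[0,0,0]},{"offset":[0,-0.0335,0.123],"twist":[0,0,0]},{"offset":[0,-0.0335,0.125],"twist":[0,0,0]},{"offset":[0,-0.0335,0.125],"twist":[0,0,0]}]'
```

```text
t: 9.6
tool_pos: [0.4778, -0.2359, 0.1662]
tool_rot: [-2.257, -2.18, 0.006]
contact_force: [-5.8, -4.0, -0.2]
opening: 0.0108
grip_force: 39.0
t: 12.1
tool_pos: [0.4466, -0.2349, 0.044]
tool_rot: [-2.258, -2.182, 0.001]
contact_force: [-9.8, 1.3, 17.2]
opening: 0.0104
grip_force: 41.4
```

```bash
python3 -m crank '[{"offset":[0,0,0],"twist":[0,0,0]},{"offset":[0,0,0],"twist":[0,0,0]},{"offset":[0,0,0],"twist":[0,0,0]},{"offset":[0,0,0],"twist":[0,0,0]},{"offset":[0,0,0],"twist":[0,0,0]}]' 0.45
python3 -m crank '[{"offset":[0,0,-0.005],"twist":[0,0,0]},{"offset":[0,0,-0.02],"twist":[0,0,0]},{"offset":[0,0,-0.04],"twist":[0,0,0]},{"offset":[0,0,-0.07],"twist":[0,0,0]},{"offset":[0,0,-0.1],"twist":[0,0,0]},{"offset":[0,0,-0.13],"twist":[0,0,0]},{"offset":[0,0,-0.16],"twist":[0,0,0]},{"offset":[0,0,-0.18],"twist":[0,0,0]},{"offset":[0,0,-0.18],"twist":[0,0,0]},{"offset":[0,0,-0.18],"twist":[0,0,0]}]'
python3 - <<'E'
from h import *
im=get_image("side");cv2.imwrite("pics/d.png",cv2.resize(im[100:260,260:460,::-1],None,fx=4,fy=3.75,interpolation=2))
print(redseg(im,(380,165,415,215)),get_obs()["t"])
E
```

```text
t: 12.72
tool_pos: [0.4462, -0.2345, 0.0411]
tool_rot: [-2.259, -2.182, -0.0]
contact_force: [-0.1, -0.3, -0.0]
opening: 0.0383
grip_force: 0.0
t: 13.98
tool_pos: [0.4457, -0.2343, 0.2201]
tool_rot: [-2.258, -2.181, 0.0]
contact_force: [-0.3, -0.2, -0.9]
opening: 0.0386
grip_force: 0.0
(array([396.39830508, 189.52542373]), array([403.17053109, 177.09289138]), array([390.15162335, 200.99315569]), 118) 14.025
```

View pics/d.png

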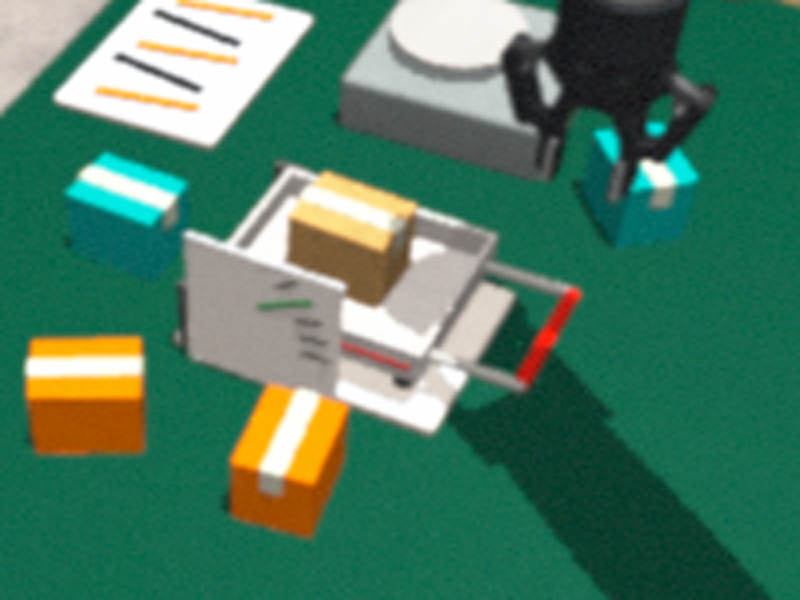

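The tray is level again, with the bar back at its original pixels (396,189). The carton is upright in the tray at crop (350,235), and the gripper is clear.

```bash
python3 -c "
from station import *
print(finish_job())"
```

```text
the job is handed in; nothing more can be done
None
```

The tilt test is done and handed in: I raised the red tray to about 30° (29.8° by the bar's height), held it there for over 2 s, then lowered it level and released it at about 13 s; the carton is still standing in it, and I never touched the blue tray.

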